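# Fetch the pedal from behind the front row of the stock tray

### The job

An order has come in for the long three-switch effects pedal at the back of the plywood stock tray. First stand the three things in front of it (small carton, bottle, mini amplifier) upright on the rubber mat at the side, then lay the pedal switches-up in the middle of the open shipping carton, lengthwise along it, and then put the three back upright, each exactly where it stood in the tray. Knock nothing over, and leave the mug, the tape roll and the screwdriver alone.

Things in the scene. Friction and masses are not known exactly. Their poses are not given: they have to be found in the camera images.
- mic_carton_c (a point): small upright cardboard carton, 46 x 46 mm and 62 mm high, plain brown with a paper strip over its top and a paper label on one face; 0.15 to 0.31 kg. The point is its centre, 31 mm above its underside; z up, x and y square to its faces. At the start it stands in the tray's front row.
- polish_bottle_c (a point): round white bottle with a black cap, 46 mm diameter up to 56 mm from its underside, then a shoulder narrowing to a 24 mm wide cap, 84 mm high in all; 0.15 to 0.31 kg. The point is on its axis, 42 mm above its underside; z up. At the start it stands in the tray's front row.
- mini_amp_c (a point): black mini guitar amplifier with a round grey grille on its front and its back and a metal control strip with three tiny knobs on its top, 44 mm deep (its x) x 56 mm wide (its y) x 62 mm high; 0.22 to 0.45 kg. The point is its centre, 31 mm above its underside; z up, -x out of its front. At the start it stands in the tray's front row.
- pedal_c (a point): low bare-metal effects pedal, 60 mm (its x) x 190 mm (its y, its length) x 40 mm high, with four black knobs (8 mm high) and three steel foot switches (6 mm high) on top; 0.38 to 0.77 kg. The point is the centre of its metal box, 20 mm above its underside; z up. At the start it lies in the tray right behind the front row, its length along the row, the row's backs about 4 to 22 mm from its front face.
- stock_tray: fixed plywood tray, 200 (its x) x 340 (its y) mm; floor and walls 8 mm thick, rim 33 mm above the bench. Origin: centre of its underside. The three front things stand square to it (0.12 rad) in a row along its y, 55 mm to -x of its centre (robot side), 95 mm apart (6 mm more or less), in any order; the pedal lies about 13 mm to +x of centre, with 46 mm free behind it.
- side_mat: fixed grey rubber mat on the bench, 280 mm (its x) x 120 mm (its y) x 4 mm thick: the side area. Origin: centre of its underside. It is on one side of the tray, the shipping carton on the other; which is which changes.
- ship_carton: fixed open cardboard shipping carton, 250 mm (its x, its length) x 160 mm (its y) outside, walls and floor 4 mm thick, rim 50 mm above the bench, with flaps folded down outside its long walls. Origin: centre of its underside, on the bench.
- mug_c (a point): bystander: blue mug, 78 mm diameter, 80 mm high, standing on the bench on the robot's side of the tray. The point is on its axis, 40 mm up.
- tape_roll_c (a point): bystander: black roll of tape, 64 mm outer diameter, 19 mm high, lying flat on the bench on the robot's side of the tray. The point is its centre, 9.5 mm up.
- screwdriver: bystander: screwdriver, 160 mm long, lying on the bench on the robot's side of the tray. Origin: on its underside at mid-length.

How it is judged:
On the way, in this order (a step that is already met when the one before it is completed fails the run):
1. the small carton, the bottle and the mini amplifier all stand upright on the side mat, the pedal not yet taken from its place (within 50 mm of it) (x of mic_carton_c in the frame of side_mat between -0.14 and 0.14 m and y of mic_carton_c in the frame of side_mat between -0.06 and 0.06 m and z of mic_carton_c in the frame of side_mat between 0.029 and 0.041 m and angle between each of mic_carton_c, polish_bottle_c, mini_amp_c's own z axis and vertical below 0.12 rad and x of polish_bottle_c in the frame of side_mat between -0.14 and 0.14 m and y of polish_bottle_c in the frame of side_mat between -0.06 and 0.06 m and z of polish_bottle_c in the frame of side_mat between 0.04 and 0.052 m and x of mini_amp_c in the frame of side_mat between -0.14 and 0.14 m and y of mini_amp_c in the frame of side_mat between -0.06 and 0.06 m and z of mini_amp_c in the frame of side_mat between 0.029 and 0.041 m and distance of pedal_c from where it was at the start of the episode below 0.05 m), for 0.2 s.
2. the pedal lies switches-up in the middle of the shipping carton, lengthwise, while the three still stand on the mat (x of pedal_c in the frame of ship_carton between -0.015 and 0.015 m and y of pedal_c in the frame of ship_carton between -0.015 and 0.015 m and z of pedal_c in the frame of ship_carton between 0.018 and 0.03 m and angle between each of pedal_c, mic_carton_c, polish_bottle_c, mini_amp_c's own z axis and vertical below 0.12 rad and angle between the y axis of pedal_c and the x axis of ship_carton, either way round below 0.2 rad and x of mic_carton_c in the frame of side_mat between -0.14 and 0.14 m and y of mic_carton_c in the frame of side_mat between -0.06 and 0.06 m and z of mic_carton_c in the frame of side_mat between 0.029 and 0.041 m and x of polish_bottle_c in the frame of side_mat between -0.14 and 0.14 m and y of polish_bottle_c in the frame of side_mat between -0.06 and 0.06 m and z of polish_bottle_c in the frame of side_mat between 0.04 and 0.052 m and x of mini_amp_c in the frame of side_mat between -0.14 and 0.14 m and y of mini_amp_c in the frame of side_mat between -0.06 and 0.06 m and z of mini_amp_c in the frame of side_mat between 0.029 and 0.041 m), for 0.2 s.
At the end, for the whole second after the job is handed in: Carton, bottle and amplifier stand upright (0.12 rad), each centre within 12 mm of where it stood at the start; the pedal lies flat on the shipping carton's floor, within 15 mm of its middle along each side and 0.2 rad of lengthwise; all four at rest; bystanders unmoved (20 mm) (distance of each of mic_carton_c, polish_bottle_c, mini_amp_c from where it was at the start of the episode below 0.012 m and angle between each of mic_carton_c, polish_bottle_c, mini_amp_c, pedal_c's own z axis and vertical below 0.12 rad and x of pedal_c in the frame of ship_carton between -0.015 and 0.015 m and y of pedal_c in the frame of ship_carton between -0.015 and 0.015 m and z of pedal_c in the frame of ship_carton between 0.018 and 0.03 m and angle between the y axis of pedal_c and the x axis of ship_carton, either way round below 0.2 rad and linear speed of each of mic_carton, polish_bottle, mini_amp, pedal below 0.02 m/s and angular speed of each of mic_carton, polish_bottle, mini_amp, pedal below 0.2 rad/s); the robot touches nothing.
It fails at once if the mug is disturbed (moved more than 20 mm) (distance of mug_c from where it was at the start of the episode above 0.02 m).
It fails at once if the tape roll is disturbed (moved more than 20 mm) (distance of tape_roll_c from where it was at the start of the episode above 0.02 m).
It fails at once if the screwdriver is disturbed (moved more than 20 mm) (distance of screwdriver from where it was at the start of the episode above 0.02 m).
It fails at once if the carton, bottle, amplifier or pedal is knocked over (tilted more than 0.7 rad) (angle between any of mic_carton_c, polish_bottle_c, mini_amp_c, pedal_c's own z axis and vertical above 0.7 rad).
It also fails if it takes over 141 s, if anything falls off the work surface, if the arm or the gripper's body presses on something with over 40 N, if the wrist force passes 120 N, or if a joint passes its speed limit or range.

### The arm

A 6-joint arm with a two-finger parallel gripper is mounted at the origin on the work surface. World frame = base frame: x ahead of the robot, y to its left, z up, the work surface at z = 0. Lengths are in m, angles in rad, forces in N, time in s.
With the tool pointing down it reaches from about 0.425 to 0.95 m from the base axis. Payload 3.5 kg.
Tool frame: the origin (TCP) lies on the centre line of the jaws, within the pads' length; the fingertips stand 8 mm ahead of it and the grasp point (between the pads) lies 11 mm behind it; z points along the fingers, y is the line along which they close (so a half turn about z gives the same grasp; the last joint's range is limited). The gripper opens to 85 mm and grips with 20 to 120 N. Pads are 22 mm wide; open, the fingers measure 114 mm over their backs; the gripper's body (76 mm by 85 mm) begins 54 mm behind the grasp point. The pads swing forward as they close: fully open they stand 13 mm farther back than shut.
Start: joints at [1.138, 0.286, 1.577, -0, 1.279, -0.15], TCP at [0.188, 0.648, 0.239] pointing down, gripper open.
Joint ranges: [-2.77, 2.77], [-0.9, 2.22], [0.21, 2.48], [-1.53, 4.67], [0.24, 2.81], [-2.84, 2.84]. Speed limits (rad/s): [2.79, 2.79, 3.14, 3.14, 3.14, 3.14].

### API

Orientations are given as a unit quaternion [x, y, z, w].
In Python, from plant import ctrl gives the robot as it stands. The module is installed in compiled form; this text tells all that it offers.
- The arm moves only by the tool send_rows, never from a script. Its argument "steps" is a list of rows, each a list of 5 numbers: the shift along the tool's x, y, z in m, then the turn about the tool's z in degrees, then the opening, from -1 (shut) to 1 (fully open). A call has 1 to 12 rows; each row is the pose to reach, as a shift and turn from the pose commanded when the call began, along the tool's axes at that moment; what a row does not reach only later rows make up. A row lasts 1/10 s, in which the tool goes at most 50 mm and 8.59 degrees, less where a joint would pass 70% of its speed; a pose out of reach is approached as far as the arm can. A call with a gripper value outside its range is refused whole. The fingers move at their own pace and stop on an object; "squeeze" is the grip in N (left out, the last holds). Time passes only in rows, so rows that repeat a pose let the fingers close. It gives the time, the measured TCP pose, the force, the opening and the grip force at its end, in the units of the state.
- ctrl.get_state(): the state, without advancing time (a new reading comes with each control period).
- ctrl.read_camera(name): name is "scene" or "top"; returns the picture (384x512x3 uint8, red, green, blue); there is no depth.
- ctrl.calibration(name): a dict with "intrinsics" (3x3 intrinsics, pixels), "k1" (the pictures are not rectified: a ray, as slopes to the right and down, at radius r is drawn at 1 + k1 r^2 times it, then the intrinsics apply), "extrinsics" (4x4, takes a point from world to camera coordinates). Camera axes: x right, y up, looking along -z (the intrinsics and any distortion apply to the point x, -y, -z); pixel columns grow to the right and rows downward; lengths in m; the calibration is good to about 2 mm. A picture is of the moment at which its call begins. calibration takes no time and is no camera call.
- ctrl.sign_off(): hands the job in; it is judged then, once.
The state is a dict: "time": time; "qpos": joint angles; "dq": joint speeds; "joint_efforts": joint torques, N m; "eef_pos": TCP position; "tcp_rot": TCP orientation; "contact_force": force on the tool from outside, world axes, zero at the start; "wrist_torque": the same for the moment, N m; "opening": opening from 0.0 (shut) to 1.0 (fully open); "finger_force": force on a finger pad.
Only numpy, scipy, OpenCV 4.12 (cv2) and the standard library are available. Lean on these libraries where they do the work, as an engineer would, in place of code of your own. Each camera call takes 0.05 s, during which the arm holds its last target. There are 200 camera calls.

## Working session

There is one attempt and no reset: what is moved stays moved. The work goes in short steps, Python scripts to look and compute and a tool call to move; the robot and the scene stay as the last step left them, time stands still between calls to the robot, and variables do not carry over. Pictures are saved under pics/ and viewed, at most 14 in all, crops included, and the job is handed in when it is done.

Besides the shell and the picture viewer there is one more tool, called after ">>>" in YAML: its name, and indented under it one key for each argument. send_rows: Moves the arm, as the interface text tells. Its arguments: {"type":"object","properties":{"steps":{"type":"array","items":{"type":"array","items":{"type":"number"}}},"squeeze":{"type":"number"}},"required":["steps"]}

```bash
mkdir -p pics; python3 - <<'E'
from plant import ctrl
import cv2
for n in("top","scene"):
    c=ctrl.calibration(n);print(n,c)
    cv2.imwrite(f"pics/{n}0.png",cv2.resize(ctrl.read_camera(n)[:,:,::-1],(800,600),interpolation=cv2.INTER_CUBIC))
print(ctrl.get_state())
E
```

```text
top {'intrinsics': array([[390.80507014,   0.        , 250.11320763],
       [  0.        , 390.80507014, 191.76463923],
       [  0.        ,   0.        ,   1.        ]]), 'k1': -0.024083495433535055, 'extrinsics': array([[-0.01231973, -0.99974233,  0.0190657 ,  0.00447162],
       [ 0.98513432, -0.00886802,  0.17155676, -0.51193629],
       [-0.17134348,  0.02089581,  0.98498973, -0.82345895],
       [ 0.        ,  0.        ,  0.        ,  1.        ]])}
scene {'intrinsics': array([[479.93723997,   0.        , 258.4553656 ],
       [  0.        , 479.93723997, 189.69819511],
       [  0.        ,   0.        ,   1.        ]]), 'k1': 0.0649644338696708, 'extrinsics': array([[ 0.24812734,  0.96864055,  0.01297373, -0.12660615],
       [-0.62025772,  0.1485696 ,  0.77019961,  0.27159269],
       [ 0.74411907, -0.19915463,  0.63767096, -1.83774707],
       [ 0.        ,  0.        ,  0.        ,  1.        ]])}
{'time': 0.1, 'qpos': array([ 1.13800543e+00,  2.87110997e-01,  1.57802016e+00, -1.13690757e-06,
        1.27857696e+00, -1.49995207e-01]), 'dq': array([ 0.00117346, -0.00176568, -0.00367468, -0.00238518, -0.00088937,
       -0.00040278]), 'joint_efforts': array([ 8.34490766e-04, -4.07299590e+01, -2.93697846e+01, -1.56272085e-04,
        3.42618194e-03, -2.20972134e-05]), 'eef_pos': array([0.18808137, 0.64767735, 0.2380685 ]), 'tcp_rot': array([ 1.40926905e-01,  9.90019439e-01, -1.01329903e-03, -3.03351175e-04]), 'contact_force': array([0.20964477, 1.24841138, 0.69642836]), 'wrist_torque': array([0.00411857, 0.01915814, 0.01950636]), 'finger_force': 0.0, 'opening': 0.9988224318158211}
```

View pics/top0.png

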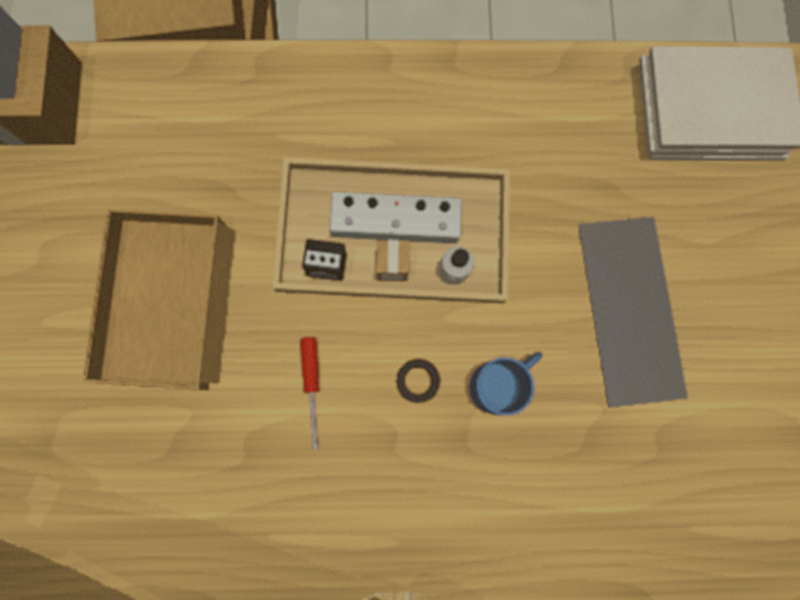

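View pics/scene0.png

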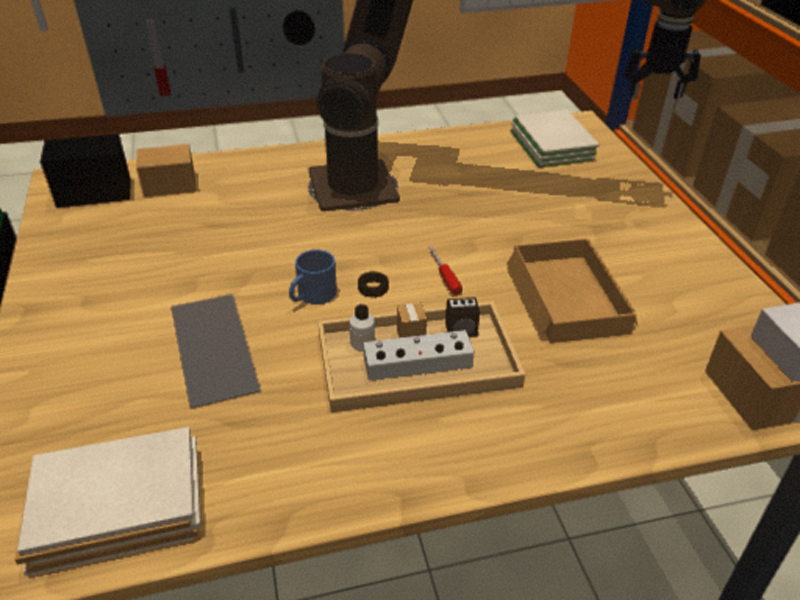

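The top view, with +x up and +y left, shows the carton on the left (90–230, 210–385) and the mat on the right (580–685, 218–405). In the tray the amp is at (325,260), the small carton at (392,258), the bottle at (457,263) and the pedal at (396,216). I'll zoom in next.

```bash
cat > h.py <<'E'
from plant import ctrl
import cv2, numpy as np
C={n:ctrl.calibration(n) for n in("top","scene")}
def proj(n,P):
    c=C[n];P=np.atleast_2d(P).astype(float);E=c["extrinsics"];p=P@E[:3,:3].T+E[:3,3]
    s=np.c_[p[:,0],-p[:,1]]/-p[:,2:];s=s*(1+c["k1"]*(s**2).sum(1,keepdims=True))
    K=c["intrinsics"];return s*[K[0,0],K[1,1]]+K[:2,2]
def unproj(n,uv,z):
    c=C[n];K=c["intrinsics"];E=c["extrinsics"];d=(np.atleast_2d(uv)-K[:2,2])/[K[0,0],K[1,1]];s=d.copy()
    for _ in range(20): s=d/(1+c["k1"]*(s**2).sum(1,keepdims=True))
    D=np.c_[s[:,0],-s[:,1],-np.ones(len(s))]@E[:3,:3];o=-E[:3,:3].T@E[:3,3]
    t=(z-o[2])/D[:,2];return o+D*t[:,None]
def crop(n,x0,y0,x1,y1,k,f,im=None):
    im=ctrl.read_camera(n) if im is None else im
    cv2.imwrite(f"pics/{f}.png",cv2.resize(im[y0:y1,x0:x1,::-1],None,fx=k,fy=k,interpolation=cv2.INTER_CUBIC))
    np.save(f"pics/{f}.npy",im)
def px(pts,x0,y0,k): return (np.array(pts)+.5)/k-.5+[x0,y0]
E
python3 - <<'E'
from h import *
crop("top",172,98,330,198,5,"t1")
crop("scene",195,180,345,270,5,"s1")
E
```

```text
(no output)
```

View pics/t1.png

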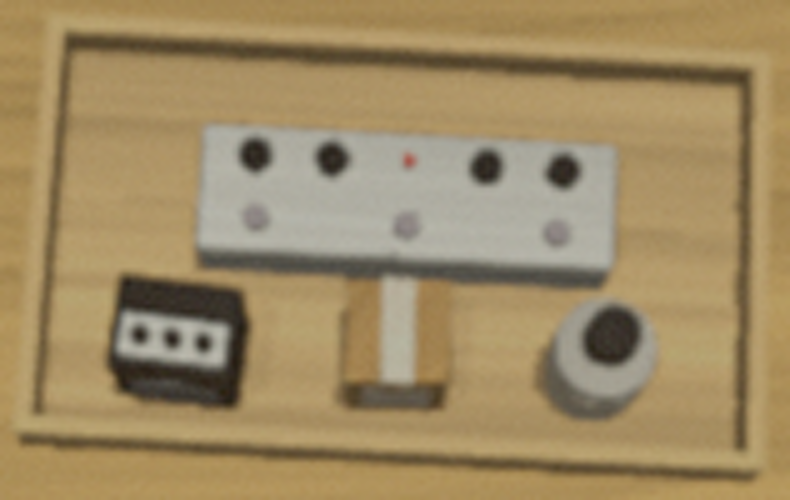

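View pics/s1.png

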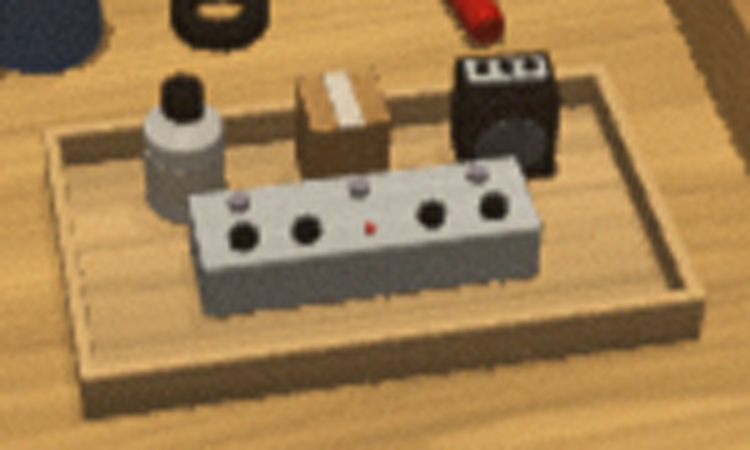

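The amp's top corners are at about (122,276) and (243,291) in the top crop. The small carton's top spans (347,276)–(447,383), the bottle cap is at (611,335), and the pedal's top corners are (204,125), (616,147), (610,270) and (198,250). Next is a closer look at the shipping carton, plus a fit of these picks.

```bash
cat > fit.py <<'E'
from h import *
from scipy.optimize import least_squares
def fitbox(name,hx,hy,z,top,scene,g,it=None):
    cor=np.array([[hx,hy],[hx,-hy],[-hx,-hy],[-hx,hy]]) # top image order TL TR BR BL
    def res(p):
        c,s=np.cos(p[2]),np.sin(p[2]);W=np.c_[cor@np.array([[c,s],[-s,c]])+p[:2],np.full(4,z)]
        r=[]
        for n,o in(("top",top),("scene",scene)):
            if o is None: continue
            q=proj(n,W)
            for i,u in enumerate(o):
                if u is not None: r+=list(q[i]-u)
        return np.array(r)
    s=least_squares(res,g,loss="soft_l1");print(name,s.x.round(4),np.degrees(s.x[2]).round(2),"res",res(s.x).round(1));return s.x
E
python3 - <<'E'
from fit import *
T=lambda P:[None if p is None else px(p,172,98,5) for p in P]
S=lambda P:[None if p is None else px(p,195,180,5) for p in P]
F=lambda P:[px(p,0,0,1.5625) for p in P]
g=[.5,0,0]
fitbox("tray",.1,.17,.033,T([(52,18),(772,55),(757,475),(18,440)]),None,g)
fitbox("pedal",.03,.095,.048,T([(204,125),(616,147),(610,270),(198,250)]),None,g)
fitbox("pedalS",.03,.095,.048,None,S([(540,238),(205,270),(190,198),(515,157)]),g)
fitbox("amp",.022,.028,.070,T([(122,276),(243,291),(237,380),(115,368)]),None,g)
fitbox("carton",.023,.023,.070,T([(347,276),(452,279),(447,383),(343,380)]),None,g)
fitbox("cartonS",.023,.023,.070,None,S([(389,122),(300,130),(297,78),(380,70)]),g)
print("bottle",unproj("top",px((611,334),172,98,5),.092),unproj("scene",px((182,81),195,180,5),.092))
fitbox("mat",.14,.06,.004,F([(580,223),(653,217),(686,398),(609,406)]),None,[.5,-.3,0])
crop("top",45,125,160,255,4.5,"t2")
E
```

```text
tray [ 0.6203 -0.0069 -0.0589] -3.38 res [-0.6  0.1  0.2  0.2  2.1 -0.  -0.7 -0.4]
pedal [ 0.637  -0.0091 -0.0591] -3.39 res [-0.4 -0.2  0.4 -0.4  0.9  0.4 -0.9  0.1]
pedalS [ 0.6414 -0.0086 -0.0726] -4.16 res [ 0.9 -1.2 -0.7  0.4 -0.7 -0.2  0.6  0.5]
amp [ 0.5713  0.0917 -0.0989] -5.67 res [-0.2 -0.4  1.1 -1.2  0.2  0.6 -1.1  0.7]
carton [ 0.5701 -0.0033 -0.0463] -2.65 res [-0.1  0.1 -0.1  0.3  0.3 -0.1 -0.1 -0.2]
cartonS [ 0.5694 -0.0028 -0.1501] -8.6 res [-0.5  0.4  1.1 -0.3  0.2 -0.4 -0.6  0.3]
bottle [[ 0.56189257 -0.09366276  0.092     ]] [[ 0.55746428 -0.09278924  0.092     ]]
mat [ 0.5025 -0.3633  0.0889] 5.09 res [-0.9 -0.2  1.  -0.8  0.8  0.2 -0.8  0.6]
```

View pics/t2.png

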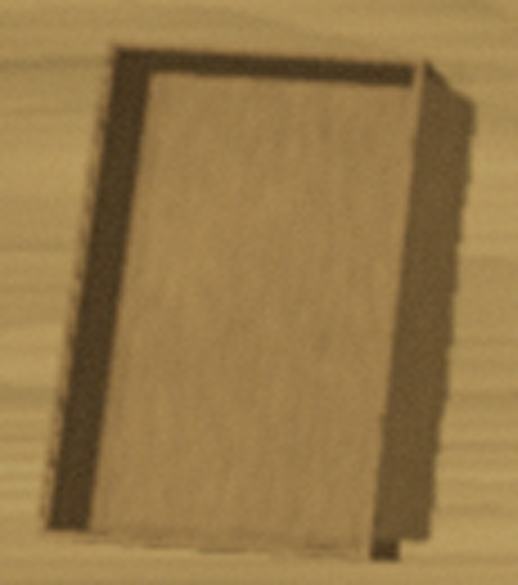

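The shipping carton's outer rim corners in the crop are about (112,46), (432,62), (372,560) and (46,528).

```bash
cat > go.py <<'E'
from h import *
import sys
def delta(x,y,z,yaw):
    s=ctrl.get_state();q=s["tcp_rot"];p=s["eef_pos"]
    from scipy.spatial.transform import Rotation as R
    M=R.from_quat(q).as_matrix();d=M.T@(np.array([x,y,z])-p)
    cur=np.degrees(np.arctan2(M[1,1],M[0,1]));t=-((yaw-cur+180)%360-180)
    print("t",round(s["time"],2),"pos",p.round(4),"yaw",cur.round(2),"| d",d.round(4),"turn",round(t,2),"q6",s["qpos"][5].round(2),"op",round(s["opening"],3),"ff",round(s["finger_force"],1))
if __name__=="__main__":
    delta(*map(float,sys.argv[1:5]))
E
python3 - <<'E'
from fit import *
F=lambda P:[px(p,0,0,1.5625) for p in P]
k=4.5
c=fitbox("ship",.125,.08,.05,[px(p,45,125,k) for p in [(112,46),(432,62),(372,560),(46,528)]],None,[.5,.35,0])
print("floor ctr",unproj("top",px([(150,74),(413,86),(372,550),(90,530)],45,125,k),[.004]).round(3))
m=np.array([.5025,-.3633]);a=.0889
for u in(-.09,0,.09): print("mat",u,(m+u*np.array([np.cos(a),np.sin(a)])).round(4))
print("mug top",unproj("top",px((500,386),0,0,1.5625),.08).round(3))
from go import delta
delta(.570,-.0035,.15,86.6)
E
```

```text
ship [ 0.5182  0.3335 -0.0726] -4.16 res [ 0.4 -1.6 -0.1 -0.8  0.6  0.4 -1.1  2.8]
floor ctr [[0.645 0.405 0.004]
 [0.637 0.266 0.004]
 [0.395 0.278 0.004]
 [0.406 0.42  0.004]]
mat -0.09 [ 0.4129 -0.3713]
mat 0 [ 0.5025 -0.3633]
mat 0.09 [ 0.5921 -0.3553]
mug top [[ 0.388 -0.144  0.08 ]]
t 0.25 pos [0.1882 0.6479 0.2386] yaw 73.79 | d [-0.5484 -0.5189  0.0891] turn -12.81 q6 -0.15 op 1.001 ff 0.0
```

```bash
python3 go.py .560 -.0935 .20 86.6
```

```text
t 0.25 pos [0.1882 0.6479 0.2386] yaw 73.79 | d [-0.5639 -0.6081  0.0392] turn -12.81 q6 -0.15 op 1.001 ff 0.0
```

>>> send_rows:
  steps:
    - [-0.03,-0.03,0.002,-0.7,1]
    - [-0.08,-0.087,0.006,-2,1]
    - [-0.13,-0.14,0.01,-3,1]
    - [-0.18,-0.194,0.014,-4,1]
    - [-0.23,-0.248,0.018,-5,1]
    - [-0.28,-0.302,0.02,-6,1]
    - [-0.33,-0.356,0.023,-7,1]
    - [-0.38,-0.41,0.027,-8,1]
    - [-0.43,-0.464,0.03,-10,1]
    - [-0.48,-0.518,0.034,-11,1]
    - [-0.53,-0.572,0.037,-12,1]
    - [-0.564,-0.608,0.039,-12.8,1]

```text
time: 1.45
eef_pos: [0.454, 0.1173, 0.2112]
tcp_rot: [0.029, 1.0, 0.0, 0.001]
contact_force: [1.1, -0.3, 0.5]
opening: 0.995
finger_force: 0.0
```

>>> send_rows:
  steps:
    - [0,0,0,0,1]
  squeeze: 50

```text
time: 1.55
eef_pos: [0.4556, 0.1145, 0.2111]
tcp_rot: [0.033, 0.999, -0.001, 0.001]
contact_force: [0.1, 0.5, -0.0]
opening: 1.003
finger_force: 0.0
```

```bash
python3 go.py .560 -.0935 .035 86.6
```

```text
t 1.55 pos [0.4556 0.1145 0.2111] yaw 86.17 | d [-0.1179 -0.2003  0.1765] turn -0.43 q6 -1.47 op 1.003 ff 0.0
```

>>> send_rows:
  steps:
    - [-0.03,-0.05,0.002,-0.4,1]
    - [-0.06,-0.1,0.005,-0.4,1]
    - [-0.09,-0.15,0.008,-0.4,1]
    - [-0.118,-0.2,0.011,-0.4,1]
    - [-0.118,-0.2,0.011,-0.4,1]
    - [-0.118,-0.2,0.011,-0.4,1]

```text
time: 2.15
eef_pos: [0.5607, -0.0902, 0.1997]
tcp_rot: [0.028, 1.0, -0.0, 0.0]
contact_force: [-0.5, 0.6, 0.2]
opening: 1.002
finger_force: 0.0
```

```bash
python3 go.py .560 -.0935 .035 86.6; python3 -c "
from h import *
crop('top',172,98,330,198,5,'t3')"
```

```text
t 2.15 pos [ 0.5607 -0.0902  0.1997] yaw 86.78 | d [ 0.0005 -0.0032  0.1647] turn 0.18 q6 -1.85 op 1.002 ff 0.0
```

View pics/t3.png

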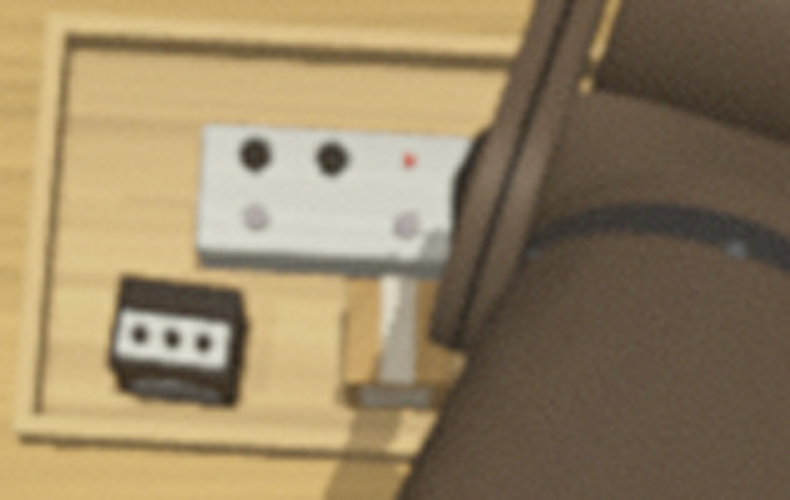

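The arm hides the bottle from the top camera, but the opening leaves about 19 mm of clearance each side. I'll descend and watch the force.

>>> send_rows:
  steps:
    - [0,-0.003,0.03,0,1]
    - [0,-0.003,0.07,0,1]
    - [0,-0.003,0.11,0,1]
    - [0,-0.003,0.14,0,1]
    - [0,-0.003,0.155,0,1]
    - [0,-0.003,0.163,0,1]
    - [0,-0.003,0.163,0,1]
    - [0,-0.003,0.163,0,1]

```text
time: 3.0
eef_pos: [0.5606, -0.0905, 0.0387]
tcp_rot: [0.026, 1.0, -0.0, 0.001]
contact_force: [-0.3, 0.5, 0.1]
opening: 0.999
finger_force: 0.0
```

>>> send_rows:
  steps:
    - [0,0,0,0,0.6]
    - [0,0,0,0,0.4]
    - [0,0,0,0,0.2]
    - [0,0,0,0,0]
    - [0,0,0,0,-0.2]
    - [0,0,0,0,-0.5]
    - [0,0,0,0,-1]
    - [0,0,0,0,-1]
    - [0,0,0,0,-1]
    - [0,0,0,0,-1]
    - [0,0,0,0,-1]

```text
time: 4.1
eef_pos: [0.5603, -0.0911, 0.0383]
tcp_rot: [0.026, 1.0, -0.001, 0.001]
contact_force: [-1.5, -1.3, 6.1]
opening: 0.522
finger_force: 51.7
```

```bash
python3 go.py .5921 -.3553 .20 95.1; python3 -c "
from h import *
crop('scene',195,150,345,262,5,'s2')"
```

```text
t 4.1 pos [ 0.5603 -0.0911  0.0383] yaw 87.0 | d [-0.046  -0.2623 -0.1614] turn -8.1 q6 -1.86 op 0.522 ff 51.7
```

View pics/s2.png

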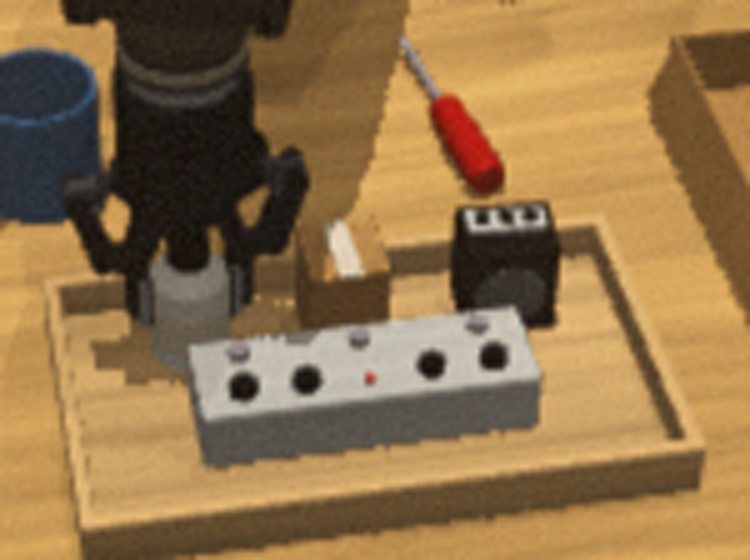

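The bottle is held upright between the fingers, at about (190,300) in this crop. I'll lift it and carry it to the mat.

>>> send_rows:
  steps:
    - [0,0,-0.01,0,-1]
    - [0,0,-0.035,0,-1]
    - [0,0,-0.07,0,-1]
    - [0,0,-0.11,0,-1]
    - [-0.005,-0.02,-0.14,-1,-1]
    - [-0.012,-0.05,-0.16,-2,-1]
    - [-0.02,-0.09,-0.16,-3,-1]
    - [-0.025,-0.13,-0.16,-4,-1]
    - [-0.03,-0.17,-0.16,-5,-1]
    - [-0.037,-0.21,-0.16,-6,-1]
    - [-0.042,-0.245,-0.16,-7,-1]
    - [-0.046,-0.262,-0.16,-8,-1]

```text
time: 5.35
eef_pos: [0.5905, -0.357, 0.1957]
tcp_rot: [-0.043, 0.999, 0.001, -0.001]
contact_force: [-0.4, 0.1, -2.2]
opening: 0.523
finger_force: 51.5
```

>>> send_rows:
  steps:
    - [0,0,0,0,-1]
    - [0,0,0,0,-1]
    - [0,0,0,0,-1]

```text
time: 5.65
eef_pos: [0.5913, -0.3529, 0.1963]
tcp_rot: [-0.044, 0.999, 0.001, -0.001]
contact_force: [0.1, -0.3, -1.4]
opening: 0.523
finger_force: 51.5
```

```bash
python3 go.py .5921 -.3553 .036 95.1
```

```text
t 5.65 pos [ 0.5913 -0.3529  0.1963] yaw 95.04 | d [-0.0008 -0.0027  0.1603] turn -0.06 q6 -2.34 op 0.523 ff 51.5
```

>>> send_rows:
  steps:
    - [0,-0.003,0.03,0,-1]
    - [0,-0.003,0.07,0,-1]
    - [0,-0.003,0.11,0,-1]
    - [0,-0.003,0.135,0,-1]
    - [0,-0.003,0.15,0,-1]
    - [0,-0.003,0.155,0,-1]
    - [0,-0.003,0.158,0,-1]
    - [0,-0.003,0.161,0,-1]
    - [0,-0.003,0.161,0,-1]
    - [0,-0.003,0.161,0,-1]

```text
time: 6.65
eef_pos: [0.5924, -0.358, 0.0373]
tcp_rot: [-0.044, 0.999, -0.001, 0.001]
contact_force: [-0.0, 0.7, -2.1]
opening: 0.524
finger_force: 51.5
```

>>> send_rows:
  steps:
    - [0,0,0.002,0,-1]
    - [0,0,0.0035,0,-1]
    - [0,0,0.0035,0,-1]
    - [0,0,0.0035,0,-1]

```text
time: 7.05
eef_pos: [0.5923, -0.358, 0.0343]
tcp_rot: [-0.044, 0.999, -0.0, 0.0]
contact_force: [-2.3, 1.7, 5.1]
opening: 0.525
finger_force: 52.2
```

>>> send_rows:
  steps:
    - [0,0,0,0,0.2]
    - [0,0,0,0,0.3]
    - [0,0,0,0,0.5]
    - [0,0,0,0,0.8]
    - [0,0,0,0,1]
    - [0,0,0,0,1]
    - [0,0,-0.03,0,1]
    - [0,0,-0.07,0,1]
    - [0,0,-0.11,0,1]
    - [0,0,-0.15,0,1]
    - [0,0,-0.165,0,1]
    - [0,0,-0.165,0,1]

```text
time: 8.25
eef_pos: [0.5931, -0.3585, 0.2011]
tcp_rot: [-0.044, 0.999, -0.002, 0.002]
contact_force: [0.2, -0.1, 0.0]
opening: 1.0
finger_force: 0.0
```

```bash
python3 go.py .570 -.0035 .20 86.6;python3 -c "
from h import *
crop('scene',95,150,255,270,5,'s3')"
```

```text
t 8.25 pos [ 0.5931 -0.3585  0.2011] yaw 95.0 | d [-0.0079  0.3557 -0.0005] turn 8.4 q6 -2.35 op 1.0 ff 0.0
```

View pics/s3.png

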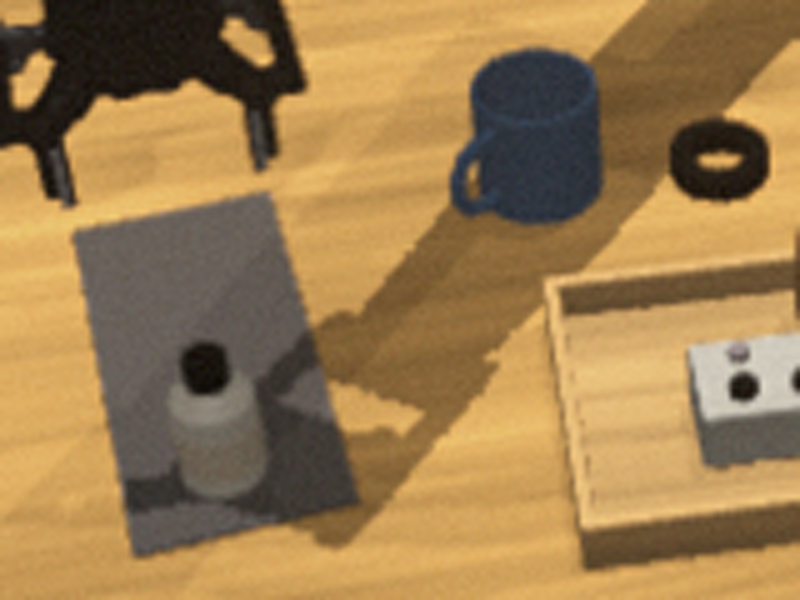

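The bottle stands upright on the mat, at about (220,430) in the crop. Next is the small carton.

>>> send_rows:
  steps:
    - [-0.001,0.03,0,1,1]
    - [-0.002,0.075,0,2,1]
    - [-0.003,0.12,0,3,1]
    - [-0.004,0.165,0,4,1]
    - [-0.005,0.21,0,5,1]
    - [-0.006,0.255,0,6,1]
    - [-0.007,0.3,0,7,1]
    - [-0.008,0.34,0,8,1]
    - [-0.008,0.356,0,8.4,1]
    - [-0.008,0.356,0,8.4,1]
    - [-0.008,0.356,0,8.4,1]

```text
time: 9.4
eef_pos: [0.5676, -0.0022, 0.1949]
tcp_rot: [0.029, 1.0, 0.0, -0.002]
contact_force: [-0.0, -0.6, 0.2]
opening: 1.0
finger_force: 0.0
```

```bash
python3 go.py .570 -.0035 .038 86.9
```

```text
t 9.4 pos [ 0.5676 -0.0022  0.1949] yaw 86.65 | d [-0.0031 -0.0012  0.1569] turn -0.25 q6 -1.69 op 1.0 ff 0.0
```

>>> send_rows:
  steps:
    - [-0.003,-0.001,0.03,0,1]
    - [-0.003,-0.001,0.07,0,1]
    - [-0.003,-0.001,0.11,0,1]
    - [-0.003,-0.001,0.14,0,1]
    - [-0.003,-0.001,0.152,0,1]
    - [-0.003,-0.001,0.157,0,1]
    - [-0.003,-0.001,0.157,0,1]
    - [-0.003,-0.001,0.157,0,1]

```text
time: 10.2
eef_pos: [0.5732, -0.0039, 0.0422]
tcp_rot: [0.03, 1.0, -0.0, 0.002]
contact_force: [-0.8, 0.5, 0.2]
opening: 1.001
finger_force: 0.0
```

>>> send_rows:
  steps:
    - [0,0,0,0,0.6]
    - [0,0,0,0,0.4]
    - [0,0,0,0,0.2]
    - [0,0,0,0,0]
    - [0,0,0,0,-0.2]
    - [0,0,0,0,-0.5]
    - [0,0,0,0,-1]
    - [0,0,0,0,-1]
    - [0,0,0,0,-1]
    - [0,0,0,0,-1]

```text
time: 11.2
eef_pos: [0.5724, -0.0034, 0.0413]
tcp_rot: [0.03, 1.0, -0.0, 0.001]
contact_force: [-1.3, 0.2, 6.5]
opening: 0.534
finger_force: 52.2
```

```bash
python3 go.py .5025 -.3633 .20 95.1
```

```text
t 11.2 pos [ 0.5724 -0.0034  0.0413] yaw 86.61 | d [ 0.0482 -0.3635 -0.1587] turn -8.49 q6 -1.69 op 0.534 ff 52.2
```

>>> send_rows:
  steps:
    - [0,0,-0.01,0,-1]
    - [0,0,-0.035,0,-1]
    - [0,0,-0.07,0,-1]
    - [0,0,-0.11,0,-1]
    - [0.003,-0.025,-0.14,-1,-1]
    - [0.01,-0.065,-0.158,-2,-1]
    - [0.015,-0.11,-0.158,-3,-1]
    - [0.021,-0.155,-0.158,-4,-1]
    - [0.027,-0.2,-0.158,-5,-1]
    - [0.033,-0.245,-0.158,-6,-1]
    - [0.039,-0.29,-0.158,-7,-1]
    - [0.045,-0.335,-0.158,-8,-1]

```text
time: 12.4
eef_pos: [0.5055, -0.3361, 0.1974]
tcp_rot: [-0.04, 0.999, 0.001, -0.001]
contact_force: [-0.2, -0.1, -1.9]
opening: 0.534
finger_force: 51.5
```

```bash
python3 go.py .5025 -.3633 .041 95.1
```

```text
t 12.4 pos [ 0.5055 -0.3361  0.1974] yaw 94.62 | d [ 0.0049 -0.0272  0.1563] turn -0.48 q6 -2.41 op 0.534 ff 51.5
```

>>> send_rows:
  steps:
    - [0.003,-0.015,0.01,-0.5,-1]
    - [0.004,-0.025,0.04,-0.5,-1]
    - [0.004,-0.025,0.08,-0.5,-1]
    - [0.004,-0.025,0.115,-0.5,-1]
    - [0.004,-0.025,0.14,-0.5,-1]
    - [0.004,-0.025,0.15,-0.5,-1]
    - [0.004,-0.025,0.155,-0.5,-1]
    - [0.004,-0.025,0.158,-0.5,-1]
    - [0.004,-0.025,0.158,-0.5,-1]
    - [0.004,-0.025,0.158,-0.5,-1]

```text
time: 13.4
eef_pos: [0.5058, -0.361, 0.0421]
tcp_rot: [-0.045, 0.999, -0.001, 0.001]
contact_force: [-0.3, -0.7, -2.0]
opening: 0.532
finger_force: 51.8
```

>>> send_rows:
  steps:
    - [0,0,0.002,0,-1]
    - [0,0,0.004,0,-1]
    - [0,0,0.0055,0,-1]
    - [0,0,0.0055,0,-1]
    - [0,0,0.0055,0,-1]

```text
time: 13.9
eef_pos: [0.5054, -0.3608, 0.0374]
tcp_rot: [-0.045, 0.999, -0.0, 0.0]
contact_force: [-3.1, 2.5, 7.9]
opening: 0.531
finger_force: 52.8
```

>>> send_rows:
  steps:
    - [0,0,0,0,0.2]
    - [0,0,0,0,0.3]
    - [0,0,0,0,0.5]
    - [0,0,0,0,0.8]
    - [0,0,0,0,1]
    - [0,0,0,0,1]
    - [0,0,-0.03,0,1]
    - [0,0,-0.07,0,1]
    - [0,0,-0.11,0,1]
    - [0,0,-0.15,0,1]
    - [0,0,-0.16,0,1]
    - [0,0,-0.16,0,1]

```text
time: 15.1
eef_pos: [0.5059, -0.3612, 0.1977]
tcp_rot: [-0.044, 0.999, -0.002, 0.002]
contact_force: [-0.6, 0.5, -0.7]
opening: 1.006
finger_force: 0.0
```

```bash
python3 go.py .571 .0915 .20 85.6
```

```text
t 15.1 pos [ 0.5059 -0.3612  0.1977] yaw 95.1 | d [-0.1051  0.4452 -0.0038] turn 9.5 q6 -2.44 op 1.006 ff 0.0
```

>>> send_rows:
  steps:
    - [-0.006,0.03,0,1,1]
    - [-0.017,0.075,0,2,1]
    - [-0.028,0.12,0,3,1]
    - [-0.039,0.165,0,4,1]
    - [-0.05,0.21,0,5,1]
    - [-0.061,0.255,0,6,1]
    - [-0.072,0.3,0,7,1]
    - [-0.083,0.345,0,8,1]
    - [-0.094,0.39,0,9,1]
    - [-0.102,0.43,0,9.5,1]
    - [-0.105,0.445,-0.003,9.5,1]
    - [-0.105,0.445,-0.003,9.5,1]

```text
time: 16.3
eef_pos: [0.5691, 0.0939, 0.196]
tcp_rot: [0.037, 0.999, -0.0, -0.002]
contact_force: [0.6, -0.9, -0.9]
opening: 0.996
finger_force: 0.0
```

```bash
python3 go.py .571 .0915 .039 85.6
```

```text
t 16.3 pos [0.5691 0.0939 0.196 ] yaw 85.79 | d [-0.0026 -0.0021  0.157 ] turn 0.19 q6 -1.51 op 0.996 ff 0.0
```

>>> send_rows:
  steps:
    - [0,-0.001,0.03,0,1]
    - [0,-0.001,0.07,0,1]
    - [0,-0.001,0.11,0,1]
    - [0,-0.001,0.14,0,1]
    - [0,-0.001,0.152,0,1]
    - [0,-0.001,0.158,0,1]
    - [0,-0.001,0.158,0,1]
    - [0,-0.001,0.158,0,1]

```text
time: 17.1
eef_pos: [0.5713, 0.0909, 0.0417]
tcp_rot: [0.039, 0.999, -0.0, 0.002]
contact_force: [0.5, -0.3, 0.3]
opening: 1.003
finger_force: 0.0
```

>>> send_rows:
  steps:
    - [0,0,0,0,0.6]
    - [0,0,0,0,0.4]
    - [0,0,0,0,0.2]
    - [0,0,0,0,0]
    - [0,0,0,0,-0.2]
    - [0,0,0,0,-0.5]
    - [0,0,0,0,-1]
    - [0,0,0,0,-1]
    - [0,0,0,0,-1]
    - [0,0,0,0,-1]
  squeeze: 70

```text
time: 18.1
eef_pos: [0.5713, 0.0915, 0.0418]
tcp_rot: [0.038, 0.999, 0.0, 0.002]
contact_force: [-0.3, 0.8, 5.9]
opening: 0.647
finger_force: 75.2
```

```bash
python3 go.py .4129 -.3713 .20 95.1
```

```text
t 18.1 pos [0.5713 0.0915 0.0418] yaw 85.6 | d [ 0.122  -0.4735 -0.1589] turn -9.5 q6 -1.51 op 0.647 ff 75.2
```

>>> send_rows:
  steps:
    - [0,0,-0.01,0,-1]
    - [0,0,-0.035,0,-1]
    - [0,0,-0.07,0,-1]
    - [0,0,-0.11,0,-1]
    - [0.007,-0.025,-0.14,-1,-1]
    - [0.017,-0.065,-0.158,-2,-1]
    - [0.028,-0.11,-0.158,-3,-1]
    - [0.04,-0.155,-0.158,-4,-1]
    - [0.052,-0.2,-0.158,-5,-1]
    - [0.063,-0.245,-0.158,-6,-1]
    - [0.075,-0.29,-0.158,-7,-1]
    - [0.087,-0.335,-0.158,-8,-1]

```text
time: 19.3
eef_pos: [0.4556, -0.2371, 0.1973]
tcp_rot: [-0.032, 0.999, 0.0, -0.001]
contact_force: [1.0, 0.5, -3.8]
opening: 0.643
finger_force: 74.8
```

```bash
python3 go.py .4129 -.3713 .043 95.1
```

```text
t 19.3 pos [ 0.4556 -0.2371  0.1973] yaw 93.65 | d [ 0.051  -0.1313  0.1543] turn -1.45 q6 -2.31 op 0.643 ff 74.8
```

>>> send_rows:
  steps:
    - [0.015,-0.04,0,-0.5,-1]
    - [0.03,-0.08,0,-1,-1]
    - [0.045,-0.115,0,-1.4,-1]
    - [0.05,-0.129,0.01,-1.4,-1]
    - [0.05,-0.129,0.04,-1.4,-1]
    - [0.05,-0.129,0.08,-1.4,-1]
    - [0.05,-0.129,0.115,-1.4,-1]
    - [0.05,-0.129,0.14,-1.4,-1]
    - [0.05,-0.129,0.15,-1.4,-1]
    - [0.05,-0.129,0.154,-1.4,-1]
    - [0.05,-0.129,0.154,-1.4,-1]

```text
time: 20.4
eef_pos: [0.4159, -0.3678, 0.0442]
tcp_rot: [-0.044, 0.999, -0.0, 0.0]
contact_force: [-0.3, 0.4, -3.6]
opening: 0.644
finger_force: 74.7
```

>>> send_rows:
  steps:
    - [0,0,0.003,0,-1]
    - [0,0,0.005,0,-1]
    - [0,0,0.007,0,-1]
    - [0,0,0.007,0,-1]
    - [0,0,0.007,0,-1]

```text
time: 20.9
eef_pos: [0.416, -0.3686, 0.0378]
tcp_rot: [-0.044, 0.999, -0.001, 0.001]
contact_force: [-0.5, -0.3, 1.2]
opening: 0.647
finger_force: 74.7
```

>>> send_rows:
  steps:
    - [0,0,0,0,0.4]
    - [0,0,0,0,0.5]
    - [0,0,0,0,0.6]
    - [0,0,0,0,0.8]
    - [0,0,0,0,1]
    - [0,0,0,0,1]
    - [0,0,-0.03,0,1]
    - [0,0,-0.07,0,1]
    - [0,0,-0.11,0,1]
    - [0,0,-0.15,0,1]
    - [0,0,-0.16,0,1]
    - [0,0,-0.16,0,1]

```text
time: 22.1
eef_pos: [0.4165, -0.369, 0.1995]
tcp_rot: [-0.044, 0.999, -0.002, 0.002]
contact_force: [0.8, -0.6, 0.2]
opening: 0.996
finger_force: 0.0
```

```bash
python3 go.py .639 -.009 .20 -3.4
```

```text
t 22.1 pos [ 0.4165 -0.369   0.1995] yaw 95.0 | d [-0.2531  0.3392 -0.0013] turn 98.4 q6 -2.57 op 0.996 ff 0.0
```

>>> send_rows:
  steps:
    - [-0.015,0.02,0,5,1]
    - [-0.035,0.048,0,13,1]
    - [-0.057,0.077,0,21,1]
    - [-0.08,0.107,0,29,1]
    - [-0.102,0.137,0,37,1]
    - [-0.124,0.166,0,45,1]
    - [-0.146,0.196,0,53,1]
    - [-0.168,0.225,0,61,1]
    - [-0.19,0.255,0,69,1]
    - [-0.212,0.284,0,77,1]
    - [-0.234,0.313,0,85,1]
    - [-0.253,0.338,0,93,1]

```text
time: 23.3
eef_pos: [0.6375, -0.0072, 0.1934]
tcp_rot: [0.697, 0.718, -0.001, -0.002]
contact_force: [-0.1, -0.2, 0.2]
opening: 1.004
finger_force: 0.0
```

>>> send_rows:
  steps:
    - [0,0,0,5.4,1]
    - [0,0,0,5.4,1]
    - [0,0,0,5.4,1]

```text
time: 23.6
eef_pos: [0.6371, -0.0092, 0.1945]
tcp_rot: [0.727, 0.687, -0.001, -0.002]
contact_force: [0.4, 0.1, 0.7]
opening: 0.996
finger_force: 0.0
```

```bash
python3 go.py .639 -.009 .024 -3.4;python3 -c "
from h import *
crop('scene',95,150,355,270,3,'s4')"
```

```text
t 23.6 pos [ 0.6371 -0.0092  0.1945] yaw -3.29 | d [0.0002 0.0026 0.1705] turn 0.11 q6 -0.12 op 0.996 ff 0.0
```

View pics/s4.png

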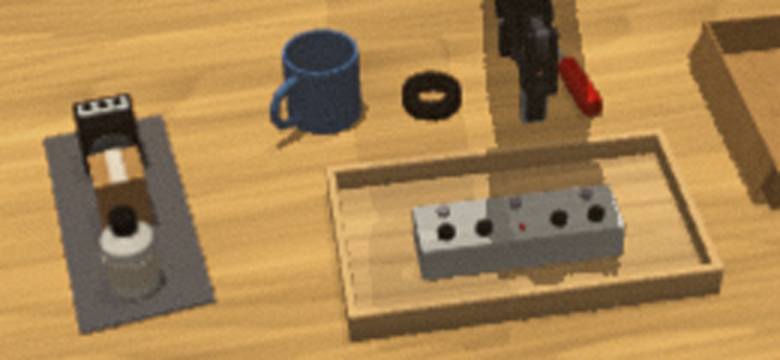

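The amp, small carton and bottle all stand upright on the mat, and the pedal hasn't moved. I'll descend on the pedal.

>>> send_rows:
  steps:
    - [0,0.001,0.03,0,1]
    - [0,0.001,0.07,0,1]
    - [0,0.001,0.11,0,1]
    - [0,0.001,0.135,0,1]
    - [0,0.001,0.15,0,1]
    - [0,0.001,0.16,0,1]
    - [0,0.001,0.168,0,1]
    - [0,0.001,0.17,0,1]
    - [0,0.001,0.17,0,1]

```text
time: 24.55
eef_pos: [0.6399, -0.0094, 0.0278]
tcp_rot: [0.728, 0.686, 0.0, 0.001]
contact_force: [-0.0, -0.5, 0.6]
opening: 1.001
finger_force: 0.0
```

>>> send_rows:
  steps:
    - [0,0,0,0,0.7]
    - [0,0,0,0,0.5]
    - [0,0,0,0,0.3]
    - [0,0,0,0,0]
    - [0,0,0,0,-0.2]
    - [0,0,0,0,-0.5]
    - [0,0,0,0,-1]
    - [0,0,0,0,-1]
    - [0,0,0,0,-1]
    - [0,0,0,0,-1]
  squeeze: 110

```text
time: 25.55
eef_pos: [0.6398, -0.0093, 0.0286]
tcp_rot: [0.728, 0.686, 0.0, 0.0]
contact_force: [-2.0, -0.4, 6.5]
opening: 0.68
finger_force: 119.1
```

```bash
python3 go.py .5182 .3386 .20 85.8
```

```text
t 25.55 pos [ 0.6398 -0.0093  0.0286] yaw -3.39 | d [ 0.3401 -0.1418 -0.1716] turn -89.19 q6 -0.11 op 0.68 ff 119.1
```

```bash
python3 - <<'E'
from fit import *
c=fitbox("ship",.125,.08,.05,[px(p,45,125,4.5) for p in [(112,46),(432,62),(371,546),(46,528)]],None,[.5,.35,0])
im=np.load("pics/t2.npy")
# scene check
crop("scene",320,140,420,225,6,"s5")
cor=np.array([[.125,.08],[.125,-.08],[-.125,-.08],[-.125,.08]]);a=c[2]
W=np.c_[cor@np.array([[np.cos(a),np.sin(a)],[-np.sin(a),np.cos(a)]])+c[:2],np.full(4,.05)]
print(((proj("scene",W)-[320,140]+.5)*6-.5).round())
E
```

```text
ship [ 0.5215  0.3337 -0.0717] -4.11 res [ 0.4 -3.  -0.2 -2.3  0.8  2.  -1.   1.3]
[[517. 371.]
 [199. 407.]
 [ 49. 105.]
 [330.  77.]]
```

View pics/s5.png

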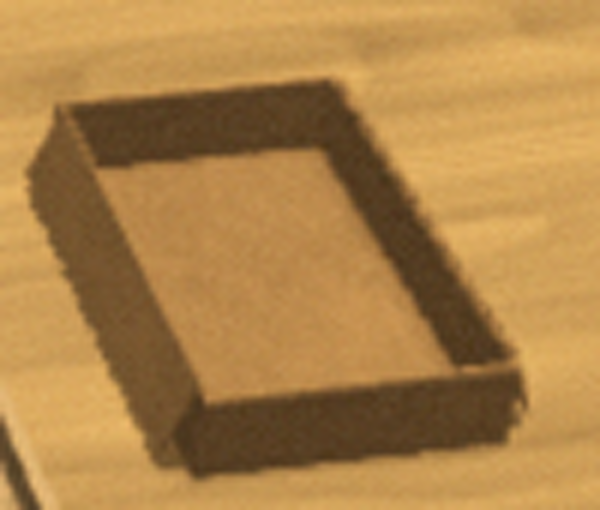

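Observed rim corners in the scene crop are (60,105), (340,82), (517,363) and (200,405), so the centre is about (0.521, 0.335) with a yaw of about -4°. Next I'll lift the pedal and carry it there.

>>> send_rows:
  steps:
    - [0,0,-0.005,0,-1]
    - [0,0,-0.02,0,-1]
    - [0,0,-0.045,0,-1]
    - [0,0,-0.075,0,-1]
    - [0,0,-0.11,0,-1]
    - [0,0,-0.14,0,-1]
    - [0,0,-0.16,0,-1]
    - [0,0,-0.165,0,-1]
    - [0,0,-0.165,0,-1]

```text
time: 26.5
eef_pos: [0.6393, -0.0092, 0.1926]
tcp_rot: [0.728, 0.686, 0.0, 0.001]
contact_force: [-0.5, -0.4, -5.0]
opening: 0.677
finger_force: 118.6
```

```bash
python3 go.py .521 .335 .195 85.9
```

```text
t 26.5 pos [ 0.6393 -0.0092  0.1926] yaw -3.4 | d [ 0.3366 -0.1385 -0.0026] turn -89.3 q6 -0.11 op 0.677 ff 118.6
```

>>> send_rows:
  steps:
    - [0.01,-0.004,0,-2,-1]
    - [0.03,-0.012,0,-7,-1]
    - [0.057,-0.023,0,-14,-1]
    - [0.085,-0.034,0,-21,-1]
    - [0.113,-0.046,0,-28,-1]
    - [0.141,-0.057,0,-35,-1]
    - [0.169,-0.069,0,-42,-1]
    - [0.197,-0.08,0,-49,-1]
    - [0.225,-0.092,0,-56,-1]
    - [0.253,-0.104,0,-63,-1]
    - [0.281,-0.115,0,-70,-1]
    - [0.305,-0.125,0,-77,-1]

```text
time: 27.7
eef_pos: [0.53, 0.3042, 0.1893]
tcp_rot: [0.139, 0.99, -0.001, -0.002]
contact_force: [0.4, -1.3, -3.6]
opening: 0.679
finger_force: 118.4
```

```bash
python3 go.py .521 .335 .195 85.9
```

```text
t 27.7 pos [0.53   0.3042 0.1893] yaw 74.01 | d [ 0.0172  0.0271 -0.0057] turn -11.89 q6 -0.94 op 0.679 ff 118.4
```

>>> send_rows:
  steps:
    - [0.01,0.015,-0.003,-6,-1]
    - [0.017,0.026,-0.005,-11,-1]
    - [0.017,0.026,-0.005,-11.9,-1]
    - [0.017,0.026,-0.005,-11.9,-1]
    - [0.017,0.026,-0.005,-11.9,-1]

```text
time: 28.2
eef_pos: [0.5231, 0.3316, 0.1957]
tcp_rot: [0.04, 0.999, -0.001, -0.001]
contact_force: [-0.7, -0.3, -4.0]
opening: 0.68
finger_force: 118.5
```

```bash
python3 go.py .521 .335 .03 85.9
```

```text
t 28.2 pos [0.5231 0.3316 0.1957] yaw 85.42 | d [0.0021 0.0034 0.1657] turn -0.48 q6 -1.09 op 0.68 ff 118.5
```

>>> send_rows:
  steps:
    - [0.002,0.003,0.03,-0.5,-1]
    - [0.002,0.003,0.07,-0.5,-1]
    - [0.002,0.003,0.11,-0.5,-1]
    - [0.002,0.003,0.135,-0.5,-1]
    - [0.002,0.003,0.15,-0.5,-1]
    - [0.002,0.003,0.158,-0.5,-1]
    - [0.002,0.003,0.163,-0.5,-1]
    - [0.002,0.003,0.163,-0.5,-1]
    - [0.002,0.003,0.163,-0.5,-1]

```text
time: 29.1
eef_pos: [0.5229, 0.336, 0.0355]
tcp_rot: [0.035, 0.999, 0.001, 0.001]
contact_force: [0.5, 0.6, -3.8]
opening: 0.679
finger_force: 118.5
```

```bash
python3 go.py .521 .335 .0245 85.9;python3 -c "
from h import *
crop('scene',320,140,420,225,6,'s6')"
```

```text
t 29.1 pos [0.5229 0.336  0.0355] yaw 85.99 | d [ 0.0019 -0.0011  0.011 ] turn 0.09 q6 -1.09 op 0.679 ff 118.5
```

View pics/s6.png

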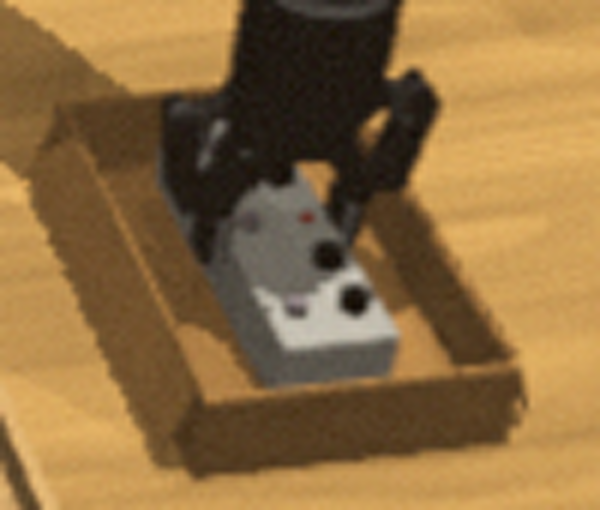

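The pedal is level and near the middle inside the walls, so I'll lower it.

>>> send_rows:
  steps:
    - [0.001,0,0.004,0,-1]
    - [0.001,0,0.007,0,-1]
    - [0.001,0,0.009,0,-1]
    - [0.001,0,0.01,0,-1]
    - [0.001,0,0.011,0,-1]
    - [0.001,0,0.011,0,-1]

```text
time: 29.75
eef_pos: [0.5206, 0.3357, 0.0246]
tcp_rot: [0.035, 0.999, -0.0, -0.001]
contact_force: [-5.0, -2.7, 5.3]
opening: 0.678
finger_force: 119.8
```

>>> send_rows:
  steps:
    - [0,0,0,0,0.45]
    - [0,0,0,0,0.55]
    - [0,0,0,0,0.7]
    - [0,0,0,0,0.85]
    - [0,0,0,0,0.9]
    - [0,0,-0.01,0,0.9]
    - [0,0,-0.03,0,0.9]
    - [0,0,-0.06,0,0.9]
    - [0,0,-0.1,0,0.9]
    - [0,0,-0.14,0,1]
    - [0,0,-0.175,0,1]
    - [0,0,-0.175,0,1]

```text
time: 30.95
eef_pos: [0.5242, 0.3372, 0.2064]
tcp_rot: [0.035, 0.999, 0.003, 0.006]
contact_force: [-0.2, 0.2, 1.3]
opening: 1.002
finger_force: 0.0
```

```bash
python3 go.py .416 -.3688 .20 95.1
```

```text
t 30.95 pos [0.5242 0.3372 0.2064] yaw 86.01 | d [ 0.0588 -0.7118  0.0012] turn -9.09 q6 -1.09 op 1.002 ff 0.0
```

>>> send_rows:
  steps:
    - [0.003,-0.03,0,0,1]
    - [0.006,-0.07,0,-1,1]
    - [0.01,-0.115,0,-2,1]
    - [0.013,-0.16,0,-2,1]
    - [0.017,-0.205,0,-3,1]
    - [0.02,-0.25,0,-4,1]
    - [0.024,-0.295,0,-4,1]
    - [0.028,-0.34,0,-5,1]
    - [0.032,-0.385,0,-5,1]
    - [0.035,-0.43,0,-6,1]
    - [0.039,-0.475,0,-6,1]
    - [0.043,-0.52,0,-7,1]

```text
time: 32.15
eef_pos: [0.4407, -0.1817, 0.1979]
tcp_rot: [-0.026, 1.0, -0.0, 0.0]
contact_force: [0.3, -0.8, -0.5]
opening: 1.004
finger_force: 0.0
```

```bash
python3 -c "
from h import *
from go import delta
crop('top',45,125,160,255,4.5,'t4')
delta(.416,-.3688,.2,95.1)"
```

```text
t 32.2 pos [ 0.4402 -0.1875  0.1983] yaw 92.82 | d [ 0.0331 -0.1799 -0.0007] turn -2.28 q6 -2.23 op 1.001 ff 0.0
```

View pics/t4.png

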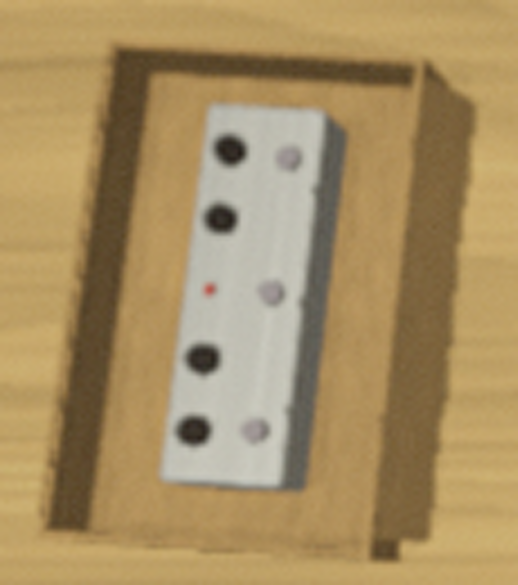

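The pedal lies in the carton with its top corners at (210,104), (324,110), (281,488) and (163,478).

```bash
python3 - <<'E'
from fit import *
fitbox("pedal",.095,.03,.044,[px(p,45,125,4.5) for p in [(210,104),(324,110),(281,488),(163,478)]],None,[.5,.35,0])
E
```

```text
pedal [ 0.5204  0.3337 -0.0655] -3.75 res [-0.5 -0.4  0.7 -0.3  0.5  0.  -0.7  0.7]
```

>>> send_rows:
  steps:
    - [0.007,-0.035,0,-0.5,1]
    - [0.014,-0.075,0,-1,1]
    - [0.022,-0.12,0,-2,1]
    - [0.03,-0.16,0,-2.3,1]
    - [0.033,-0.177,0,-2.3,1]
    - [0.033,-0.177,0,-2.3,1]
    - [0.033,-0.177,0,-2.3,1]

```text
time: 32.9
eef_pos: [0.4178, -0.3576, 0.1974]
tcp_rot: [-0.046, 0.999, 0.001, -0.0]
contact_force: [-0.2, 0.8, -0.7]
opening: 0.997
finger_force: 0.0
```

```bash
python3 go.py .416 -.3688 .0378 95.1
```

```text
t 32.9 pos [ 0.4178 -0.3576  0.1974] yaw 95.28 | d [ 0.0028 -0.0112  0.1596] turn 0.18 q6 -2.56 op 0.997 ff 0.0
```

The pedal is within about 3 mm of the middle. Now I'll regrasp the amp.

>>> send_rows:
  steps:
    - [0.002,-0.01,0.01,0,1]
    - [0.002,-0.01,0.05,0,1]
    - [0.002,-0.01,0.09,0,1]
    - [0.002,-0.01,0.13,0,1]
    - [0.002,-0.01,0.15,0,1]
    - [0.002,-0.01,0.159,0,1]
    - [0.002,-0.01,0.159,0,1]
    - [0.002,-0.01,0.159,0,1]
    - [0.002,-0.01,0.159,0,1]

```text
time: 33.8
eef_pos: [0.4178, -0.3698, 0.0408]
tcp_rot: [-0.046, 0.999, -0.001, 0.001]
contact_force: [-0.3, -1.1, 0.5]
opening: 1.0
finger_force: 0.0
```

```bash
python3 go.py .416 -.3686 .0378 95.1
```

```text
t 33.8 pos [ 0.4178 -0.3698  0.0408] yaw 95.32 | d [0.0017 0.0013 0.003 ] turn 0.22 q6 -2.57 op 1.0 ff 0.0
```

>>> send_rows:
  steps:
    - [0.0015,0.001,0.003,0.2,0.8]
    - [0.0015,0.001,0.003,0.2,0.6]
    - [0.0015,0.001,0.003,0.2,0.4]
    - [0.0015,0.001,0.003,0.2,0.1]
    - [0.0015,0.001,0.003,0.2,-0.2]
    - [0.0015,0.001,0.003,0.2,-0.5]
    - [0.0015,0.001,0.003,0.2,-1]
    - [0.0015,0.001,0.003,0.2,-1]
    - [0.0015,0.001,0.003,0.2,-1]
    - [0.0015,0.001,0.003,0.2,-1]
  squeeze: 70

```text
time: 34.8
eef_pos: [0.4156, -0.3684, 0.0366]
tcp_rot: [-0.044, 0.999, -0.0, 0.0]
contact_force: [-0.2, 0.6, 6.3]
opening: 0.645
finger_force: 74.9
```

```bash
python3 go.py .5713 .0915 .20 85.6
```

```text
t 34.8 pos [ 0.4156 -0.3684  0.0366] yaw 95.09 | d [-0.196   0.4441 -0.1637] turn 9.49 q6 -2.57 op 0.645 ff 74.9
```

>>> send_rows:
  steps:
    - [0,0,-0.01,0,-1]
    - [0,0,-0.035,0,-1]
    - [0,0,-0.07,0,-1]
    - [0,0,-0.11,0,-1]
    - [0,0,-0.145,0,-1]
    - [-0.01,0.02,-0.163,0.5,-1]
    - [-0.027,0.06,-0.163,1,-1]
    - [-0.045,0.1,-0.163,2,-1]
    - [-0.063,0.14,-0.163,3,-1]
    - [-0.08,0.18,-0.163,4,-1]
    - [-0.098,0.22,-0.163,5,-1]
    - [-0.115,0.26,-0.163,6,-1]

```text
time: 36.0
eef_pos: [0.506, -0.0965, 0.198]
tcp_rot: [0.008, 1.0, 0.0, -0.001]
contact_force: [0.5, -0.3, -1.5]
opening: 0.648
finger_force: 74.4
```

>>> send_rows:
  steps:
    - [-0.018,0.04,0,1,-1]
    - [-0.036,0.08,0,2,-1]
    - [-0.054,0.12,0,3,-1]
    - [-0.07,0.155,0,3.5,-1]
    - [-0.08,0.18,0,3.5,-1]
    - [-0.08,0.184,0,3.5,-1]
    - [-0.08,0.184,0,3.5,-1]
    - [-0.08,0.184,0,3.5,-1]

```text
time: 36.8
eef_pos: [0.5887, 0.0833, 0.1981]
tcp_rot: [0.039, 0.999, -0.0, -0.001]
contact_force: [-0.3, -0.8, -3.0]
opening: 0.649
finger_force: 74.7
```

```bash
python3 go.py .5713 .0915 .0406 85.6
```

```text
t 36.8 pos [0.5887 0.0833 0.1981] yaw 85.58 | d [0.0177 0.0069 0.1576] turn -0.02 q6 -1.52 op 0.649 ff 74.7
```

>>> send_rows:
  steps:
    - [0.0175,0.007,0.02,0,-1]
    - [0.0175,0.007,0.05,0,-1]
    - [0.0175,0.007,0.09,0,-1]
    - [0.0175,0.007,0.12,0,-1]
    - [0.0175,0.007,0.14,0,-1]
    - [0.0175,0.007,0.15,0,-1]
    - [0.0175,0.007,0.153,0,-1]
    - [0.0175,0.007,0.153,0,-1]
    - [0.0175,0.007,0.153,0,-1]

```text
time: 37.7
eef_pos: [0.5739, 0.092, 0.0476]
tcp_rot: [0.039, 0.999, 0.0, 0.001]
contact_force: [0.7, -0.4, -3.3]
opening: 0.646
finger_force: 74.8
```

```bash
python3 go.py .5713 .0915 .0406 85.6
```

```text
t 37.7 pos [0.5739 0.092  0.0476] yaw 85.57 | d [ 0.0026 -0.0007  0.007 ] turn -0.03 q6 -1.51 op 0.646 ff 74.8
```

>>> send_rows:
  steps:
    - [0.001,0,0.002,0,-1]
    - [0.002,0,0.004,0,-1]
    - [0.002,0,0.006,0,-1]
    - [0.002,0,0.007,0,-1]
    - [0.002,0,0.007,0,-1]
    - [0.002,0,0.007,0,-1]

```text
time: 38.3
eef_pos: [0.571, 0.0926, 0.0406]
tcp_rot: [0.038, 0.999, -0.0, -0.0]
contact_force: [-4.9, 0.1, 6.5]
opening: 0.648
finger_force: 76.0
```

Good. I'll release and go for the small carton.

>>> send_rows:
  steps:
    - [0,0,0,0,0.4]
    - [0,0,0,0,0.5]
    - [0,0,0,0,0.6]
    - [0,0,0,0,0.8]
    - [0,0,0,0,1]
    - [0,0,0,0,1]
    - [0,0,-0.03,0,1]
    - [0,0,-0.07,0,1]
    - [0,0,-0.11,0,1]
    - [0,0,-0.15,0,1]
    - [0,0,-0.16,0,1]
    - [0,0,-0.16,0,1]

```text
time: 39.5
eef_pos: [0.572, 0.0925, 0.2015]
tcp_rot: [0.038, 0.999, 0.0, 0.003]
contact_force: [0.3, 0.5, -0.6]
opening: 1.003
finger_force: 0.0
```

```bash
python3 go.py .5054 -.3608 .20 95.1
```

```text
t 39.5 pos [0.572  0.0925 0.2015] yaw 85.6 | d [ 0.0316 -0.4571  0.0012] turn -9.5 q6 -1.51 op 1.003 ff 0.0
```

>>> send_rows:
  steps:
    - [0.002,-0.03,0,-0.5,1]
    - [0.005,-0.075,0,-1.5,1]
    - [0.008,-0.12,0,-2.5,1]
    - [0.011,-0.165,0,-3.5,1]
    - [0.015,-0.21,0,-4.5,1]
    - [0.018,-0.255,0,-5.5,1]
    - [0.021,-0.3,0,-6.5,1]
    - [0.024,-0.345,0,-7.5,1]
    - [0.027,-0.39,0,-8.5,1]
    - [0.03,-0.43,0,-9.5,1]
    - [0.0315,-0.456,0,-9.5,1]
    - [0.0315,-0.456,0,-9.5,1]

```text
time: 40.7
eef_pos: [0.5023, -0.3622, 0.1956]
tcp_rot: [-0.042, 0.999, 0.001, -0.002]
contact_force: [0.9, 0.0, 0.1]
opening: 0.999
finger_force: 0.0
```

```bash
python3 go.py .5054 -.3608 .038 95.1
```

```text
t 40.7 pos [ 0.5023 -0.3622  0.1956] yaw 94.86 | d [-0.0037  0.0007  0.1576] turn -0.24 q6 -2.44 op 0.999 ff 0.0
```

>>> send_rows:
  steps:
    - [-0.002,0.001,0.03,-0.2,1]
    - [-0.002,0.001,0.07,-0.2,1]
    - [-0.002,0.001,0.11,-0.2,1]
    - [-0.002,0.001,0.14,-0.2,1]
    - [-0.002,0.001,0.152,-0.2,1]
    - [-0.002,0.001,0.158,-0.2,1]
    - [-0.002,0.001,0.158,-0.2,1]
    - [-0.002,0.001,0.158,-0.2,1]

```text
time: 41.5
eef_pos: [0.5072, -0.3593, 0.0427]
tcp_rot: [-0.046, 0.999, -0.001, 0.001]
contact_force: [-0.0, 0.8, 0.7]
opening: 0.998
finger_force: 0.0
```

```bash
python3 go.py .5054 -.3608 .0373 95.1
```

```text
t 41.5 pos [ 0.5072 -0.3593  0.0427] yaw 95.31 | d [ 0.0019 -0.0013  0.0054] turn 0.21 q6 -2.44 op 0.998 ff 0.0
```

>>> send_rows:
  steps:
    - [0.002,-0.001,0.005,0.2,0.8]
    - [0.002,-0.001,0.005,0.2,0.5]
    - [0.002,-0.001,0.005,0.2,0.3]
    - [0.002,-0.001,0.005,0.2,0]
    - [0.002,-0.001,0.005,0.2,-0.2]
    - [0.002,-0.001,0.005,0.2,-0.5]
    - [0.002,-0.001,0.005,0.2,-1]
    - [0.002,-0.001,0.005,0.2,-1]
    - [0.002,-0.001,0.005,0.2,-1]
    - [0.002,-0.001,0.005,0.2,-1]
  squeeze: 50

```text
time: 42.5
eef_pos: [0.5047, -0.3602, 0.0366]
tcp_rot: [-0.044, 0.999, -0.001, 0.0]
contact_force: [-0.2, -1.5, 5.1]
opening: 0.537
finger_force: 52.8
```

```bash
python3 go.py .5724 -.0034 .20 86.6
```

```text
t 42.5 pos [ 0.5047 -0.3602  0.0366] yaw 95.1 | d [-0.0993  0.3492 -0.1637] turn 8.5 q6 -2.44 op 0.537 ff 52.8
```

>>> send_rows:
  steps:
    - [0,0,-0.01,0,-1]
    - [0,0,-0.035,0,-1]
    - [0,0,-0.07,0,-1]
    - [0,0,-0.11,0,-1]
    - [0,0,-0.145,0,-1]
    - [-0.006,0.02,-0.163,0.5,-1]
    - [-0.017,0.06,-0.163,1,-1]
    - [-0.028,0.1,-0.163,2,-1]
    - [-0.04,0.14,-0.163,3,-1]
    - [-0.051,0.18,-0.163,4,-1]
    - [-0.062,0.22,-0.163,5,-1]
    - [-0.074,0.26,-0.163,6,-1]

```text
time: 43.7
eef_pos: [0.5536, -0.0919, 0.1975]
tcp_rot: [0.008, 1.0, 0.001, -0.002]
contact_force: [-0.3, -0.1, -1.8]
opening: 0.533
finger_force: 52.2
```

```bash
python3 go.py .572 -.0034 .20 86.6
```

```text
t 43.7 pos [ 0.5536 -0.0919  0.1975] yaw 89.05 | d [-0.0169  0.0888 -0.0024] turn 2.45 q6 -1.9 op 0.533 ff 52.2
```

>>> send_rows:
  steps:
    - [-0.008,0.04,0,1.2,-1]
    - [-0.014,0.075,0,2.4,-1]
    - [-0.014,0.086,0,2.4,-1]
    - [-0.014,0.086,0.03,2.4,-1]
    - [-0.014,0.086,0.07,2.4,-1]
    - [-0.014,0.086,0.105,2.4,-1]
    - [-0.014,0.086,0.13,2.4,-1]
    - [-0.014,0.086,0.145,2.4,-1]
    - [-0.014,0.086,0.15,2.4,-1]
    - [-0.014,0.086,0.15,2.4,-1]
    - [-0.014,0.086,0.15,2.4,-1]

```text
time: 44.8
eef_pos: [0.5714, -0.0088, 0.0505]
tcp_rot: [0.029, 1.0, -0.0, 0.001]
contact_force: [0.0, 1.4, -2.3]
opening: 0.535
finger_force: 52.2
```

```bash
python3 go.py .572 -.0034 .0406 86.6
```

```text
t 44.8 pos [ 0.5714 -0.0088  0.0505] yaw 86.7 | d [-0.0002  0.0054  0.0099] turn 0.1 q6 -1.71 op 0.535 ff 52.2
```

>>> send_rows:
  steps:
    - [-0.001,0.0055,0.002,0,-1]
    - [-0.001,0.0055,0.005,0,-1]
    - [-0.001,0.0055,0.008,0,-1]
    - [-0.001,0.0055,0.009,0,-1]
    - [-0.001,0.0055,0.01,0,-1]
    - [-0.001,0.0055,0.01,0,-1]
    - [-0.001,0.0055,0.01,0,-1]

```text
time: 45.5
eef_pos: [0.5719, -0.0028, 0.0406]
tcp_rot: [0.029, 1.0, 0.0, -0.0]
contact_force: [-3.5, 1.3, 6.0]
opening: 0.534
finger_force: 53.3
```

>>> send_rows:
  steps:
    - [0,0,0,0,0.2]
    - [0,0,0,0,0.3]
    - [0,0,0,0,0.5]
    - [0,0,0,0,0.8]
    - [0,0,0,0,1]
    - [0,0,0,0,1]
    - [0,0,-0.03,0,1]
    - [0,0,-0.07,0,1]
    - [0,0,-0.11,0,1]
    - [0,0,-0.15,0,1]
    - [0,0,-0.16,0,1]
    - [0,0,-0.16,0,1]

```text
time: 46.7
eef_pos: [0.5728, -0.0032, 0.2015]
tcp_rot: [0.029, 1.0, -0.0, 0.003]
contact_force: [-0.8, 0.7, -0.9]
opening: 1.002
finger_force: 0.0
```

```bash
python3 go.py .5923 -.358 .20 95.1
```

```text
t 46.7 pos [ 0.5728 -0.0032  0.2015] yaw 86.7 | d [-0.0399 -0.3531  0.0019] turn -8.4 q6 -1.7 op 1.002 ff 0.0
```

>>> send_rows:
  steps:
    - [-0.003,-0.03,0,-0.5,1]
    - [-0.008,-0.075,0,-1.5,1]
    - [-0.013,-0.12,0,-2.5,1]
    - [-0.018,-0.165,0,-3.5,1]
    - [-0.023,-0.21,0,-4.5,1]
    - [-0.028,-0.255,0,-5.5,1]
    - [-0.034,-0.3,0,-6.5,1]
    - [-0.038,-0.34,0,-8,1]
    - [-0.04,-0.353,0,-8.4,1]
    - [-0.04,-0.353,0,-8.4,1]
    - [-0.04,-0.353,0,-8.4,1]

```text
time: 47.8
eef_pos: [0.5906, -0.3562, 0.1969]
tcp_rot: [-0.044, 0.999, 0.001, -0.001]
contact_force: [0.6, -0.3, 0.3]
opening: 1.002
finger_force: 0.0
```

```bash
python3 go.py .5923 -.358 .038 95.1
```

```text
t 47.8 pos [ 0.5906 -0.3562  0.1969] yaw 95.09 | d [-0.0019 -0.0024  0.1588] turn -0.01 q6 -2.35 op 1.002 ff 0.0
```

>>> send_rows:
  steps:
    - [0,-0.002,0.03,0,1]
    - [0,-0.002,0.07,0,1]
    - [0,-0.002,0.11,0,1]
    - [0,-0.002,0.14,0,1]
    - [0,-0.002,0.152,0,1]
    - [0,-0.002,0.159,0,1]
    - [0,-0.002,0.161,0,1]
    - [0,-0.002,0.161,0,1]

```text
time: 48.6
eef_pos: [0.5924, -0.36, 0.0398]
tcp_rot: [-0.045, 0.999, -0.001, 0.001]
contact_force: [0.6, -0.1, 0.1]
opening: 1.0
finger_force: 0.0
```

```bash
python3 go.py .5923 -.358 .0343 95.1
```

```text
t 48.6 pos [ 0.5924 -0.36    0.0398] yaw 95.12 | d [-0.0001  0.002   0.0055] turn 0.02 q6 -2.35 op 1.0 ff 0.0
```

>>> send_rows:
  steps:
    - [0,0.002,0.004,0,0.8]
    - [0,0.002,0.004,0,0.5]
    - [0,0.002,0.004,0,0.3]
    - [0,0.002,0.004,0,0]
    - [0,0.002,0.004,0,-0.2]
    - [0,0.002,0.004,0,-0.5]
    - [0,0.002,0.004,0,-1]
    - [0,0.002,0.004,0,-1]
    - [0,0.002,0.004,0,-1]
    - [0,0.002,0.004,0,-1]

```text
time: 49.6
eef_pos: [0.5915, -0.3582, 0.0347]
tcp_rot: [-0.044, 0.999, -0.001, 0.001]
contact_force: [-0.5, -1.4, 5.3]
opening: 0.52
finger_force: 51.6
```

```bash
python3 go.py .5603 -.092 .20 87
```

```text
t 49.6 pos [ 0.5915 -0.3582  0.0347] yaw 95.09 | d [ 0.0073  0.2678 -0.1656] turn 8.09 q6 -2.35 op 0.52 ff 51.6
```

Tray height for this grip is z = 0.0387.

>>> send_rows:
  steps:
    - [0,0,-0.01,0,-1]
    - [0,0,-0.035,0,-1]
    - [0,0,-0.07,0,-1]
    - [0,0,-0.11,0,-1]
    - [0,0.01,-0.145,0,-1]
    - [0.001,0.045,-0.163,1,-1]
    - [0.002,0.09,-0.163,2.5,-1]
    - [0.003,0.135,-0.163,4,-1]
    - [0.005,0.18,-0.163,5.5,-1]
    - [0.007,0.22,-0.163,7,-1]
    - [0.007,0.255,-0.163,8,-1]
    - [0.007,0.268,-0.163,8,-1]

```text
time: 50.8
eef_pos: [0.5585, -0.0878, 0.1954]
tcp_rot: [0.024, 1.0, 0.001, -0.002]
contact_force: [-0.1, -0.9, -2.1]
opening: 0.524
finger_force: 51.5
```

```bash
python3 go.py .5603 -.092 .0387 87
```

```text
t 50.8 pos [ 0.5585 -0.0878  0.1954] yaw 87.26 | d [-0.0025 -0.0044  0.1567] turn 0.26 q6 -1.86 op 0.524 ff 51.5
```

>>> send_rows:
  steps:
    - [0,-0.002,0.02,0,-1]
    - [0,-0.002,0.05,0,-1]
    - [0,-0.002,0.09,0,-1]
    - [0,-0.002,0.12,0,-1]
    - [0,-0.002,0.14,0,-1]
    - [0,-0.002,0.15,0,-1]
    - [0,-0.002,0.152,0,-1]
    - [0,-0.002,0.152,0,-1]
    - [0,-0.002,0.152,0,-1]

```text
time: 51.7
eef_pos: [0.5614, -0.0939, 0.0465]
tcp_rot: [0.025, 1.0, -0.0, 0.001]
contact_force: [-0.0, -0.9, -1.8]
opening: 0.525
finger_force: 51.5
```

```bash
python3 go.py .5603 -.092 .0387 87
```

```text
t 51.7 pos [ 0.5614 -0.0939  0.0465] yaw 87.1 | d [0.0012 0.0019 0.0078] turn 0.1 q6 -1.86 op 0.525 ff 51.5
```

>>> send_rows:
  steps:
    - [0,0.001,0.002,0,-1]
    - [0,0.001,0.004,0,-1]
    - [0,0.001,0.006,0,-1]
    - [0,0.001,0.007,0,-1]
    - [0,0.001,0.008,0,-1]
    - [0,0.001,0.008,0,-1]
    - [0,0.001,0.008,0,-1]

```text
time: 52.4
eef_pos: [0.5605, -0.0924, 0.0387]
tcp_rot: [0.025, 1.0, 0.0, -0.0]
contact_force: [-4.0, 0.7, 7.5]
opening: 0.528
finger_force: 52.5
```

>>> send_rows:
  steps:
    - [0,0,0,0,0.2]
    - [0,0,0,0,0.3]
    - [0,0,0,0,0.5]
    - [0,0,0,0,0.8]
    - [0,0,0,0,1]
    - [0,0,0,0,1]
    - [0,0,-0.03,0,1]
    - [0,0,-0.07,0,1]
    - [0,0,-0.11,0,1]
    - [0,0,-0.15,0,1]
    - [0,0,-0.16,0,1]
    - [0,0,-0.16,0,1]

```text
time: 53.6
eef_pos: [0.5616, -0.0928, 0.1995]
tcp_rot: [0.025, 1.0, -0.001, 0.002]
contact_force: [0.1, -0.5, 0.4]
opening: 1.002
finger_force: 0.0
```

>>> send_rows:
  steps:
    - [0,-0.04,0,0,1]
    - [0,-0.08,0,0,1]
    - [0,-0.12,0,0,1]
    - [0,-0.16,0,0,1]
    - [0,-0.2,0,0,1]
    - [0,-0.24,0,0,1]
    - [0,-0.28,0,0,1]
    - [0,-0.28,0,0,1]
    - [0,-0.28,0,0,1]

```text
time: 54.5
eef_pos: [0.5448, -0.3719, 0.1937]
tcp_rot: [0.026, 1.0, 0.002, -0.002]
contact_force: [-0.3, 0.9, 0.1]
opening: 0.998
finger_force: 0.0
```

```bash
python3 -c "
from h import *
crop('top',172,98,330,198,5,'t5')
a=np.load('pics/t1.npy')[98:198,172:330].astype(int);b=np.load('pics/t5.npy')[98:198,172:330].astype(int)
cv2.imwrite('pics/cmp.png',cv2.resize(np.vstack([a,b]).astype(np.uint8)[:,:,::-1],None,fx=3,fy=3,interpolation=cv2.INTER_CUBIC))"
```

```text
(no output)
```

View pics/cmp.png

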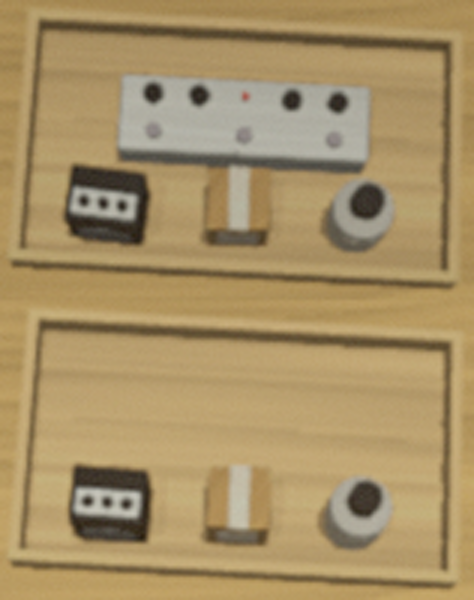

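Compared with the start picture, the amp and the bottle are each about 3 mm off, the small carton is back on its spot, and all three stand upright. I'm handing the job in.

```bash
python3 -c "
from plant import ctrl
print(ctrl.sign_off())"
```

```text
the job is handed in; nothing more can be done
None
```

I handed the job in at about 55 s of the 141 s: the pedal lies switches-up within about 3 mm of the shipping carton's middle, and the carton, bottle and amplifier stand upright within about 3 mm of where they started, by the camera pictures; no verdict came back.

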